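Fetch the hammer from behind the spools in the bench caddy

ROBOT

A 7-joint arm with a two-finger parallel gripper is mounted at the origin on a cart in front of the work surface, level with it; the furniture and walls round the work are solid. World frame = base frame: x ahead of the robot, y to its left, z up, the work surface at z = 0. Lengths are in m, angles in rad, forces in N, time in s.
With the tool pointing down it reaches from about 0.425 to 0.925 m from the base axis. Payload 6.8 kg.
Tool frame: the origin (TCP) lies at the very end of the fingers, on their centre line; the grasp point (between the pads) lies 19 mm behind it (r.tcp_to_grasp is the distance from the TCP to the grasp point, in m); z points along the fingers, y is the line along which they close (so a half turn about z gives the same grasp; the last joint's range is limited). The gripper opens to 85 mm and grips with 20 to 120 N. Pads are 22 mm wide; open, the fingers measure 114 mm over their backs; the gripper's body (76 mm by 85 mm) begins 54 mm behind the grasp point. The pads swing forward as they close: fully open they stand 13 mm farther back than shut.
Start: joints at [-1.31, 0.477, 0.022, 1.555, -0.011, 1.109, -0.083], TCP at [0.243, 0.63, 0.231] pointing down, gripper open.
Joint ranges: [-2.96, 2.96], [-0.34, 2.1], [-1.41, 1.46], [0.24, 2.44], [-1.37, 4.51], [0.17, 1.92], [-2.96, 2.96]. Speed limits (rad/s): [2.39, 2.39, 3.14, 3.14, 3.14, 3.14, 3.14].

INTERFACE

Orientations are given as a rotation vector (axis times angle).
In Python, from bench import r gives the robot as it stands.
- The arm moves only by the tool step_arm, never from a script. Its argument "moves" is a list of rows, each a list of 7 numbers: the shift along the tool's x, y, z in mm, then the turn, a rotation vector about the tool's x, y, z in rad, then the finger opening in mm, from 0 to 85.4. A call has 1 to 8 rows; each row is the pose to reach, as a shift and turn from the pose commanded when the call began, along the tool's axes at that moment; what a row does not reach only later rows make up. A row lasts 1/10 s, in which the tool goes at most 50 mm and 8.59 degrees, less where a joint would pass 70% of its speed; a pose out of reach is approached as far as the arm can. A call with a gripper value outside its range is refused whole. The fingers move at their own pace and stop on an object; "grip_force" is the grip in N (left out, the last holds). Time passes only in rows, so rows that repeat a pose let the fingers close. It gives the time, the measured TCP pose, the force, the opening and the grip force at its end, in the units of the state.
- r.get_obs(): the state, without advancing time (a new reading comes with each control period).
- r.grab_frame(name): name is "side" or "top" or "wrist"; returns a dict with "image" (400x640x3 uint8, red, green, blue), "depth" (400x640 float32, m along the optical axis (not along the pixel's ray), 0 where there is no reading), "mtx" (3x3 intrinsics, pixels), "rvec" (rotation vector, rad) and "tvec" (3), from world to camera coordinates, as OpenCV has them. Camera axes: x right, y down, z forward; pixel columns grow to the right and rows downward; lengths in m; the calibration is good to about 2 mm. A picture is of the moment at which its call begins.
- r.hand_in(): hands the job in; it is judged then, once.
The state is a dict: "clock": time; "joints": joint angles; "qvel": joint speeds; "tau": joint torques, N m; "tcp_pos": TCP position; "orientation": TCP orientation; "contact_force": force on the tool from outside, world axes, zero at the start; "moment": the same for the moment, N m; "grip_width": finger opening in m; "gripper_force": force on a finger pad.
Only numpy, scipy, OpenCV 4.12 (cv2) and the standard library are available. Lean on these libraries where they do the work, as an engineer would, in place of code of your own. Each camera call takes 0.05 s, during which the arm holds its last target. There are 200 camera calls.

TASK

Fetch the hammer out of the wooden bench caddy for the next job: the two thread spools and the brush stand tight against its handle, so first move all three over into the steel tray, standing upright, before you touch the hammer. Then carry the head-heavy hammer level and lay it straight along the middle of the rubber mat, head at the far end and handle towards you, and only after that put each spool back in the very well it came from and the brush back in its recess. Leave the wax and the nail tin where they are.

Things in the scene. Friction and masses are not known exactly. Their poses are not given: they have to be found in the camera images.
- caddy: Fixed beech block 168 x 207 x 12 mm. Origin: centre of underside, on the bench; +x away from robot, +y left. Front: 3 round wells 60 mm wide, floor 5 mm up, at x -46, y +65, -1, -67 (spools in the first two, wax in the last). Rear: brush recess 59 x 97 mm, floor 5 mm up, at x +46, y +49. Two cheeks 32 mm high, to 50 mm wide, at x 0, y +93, -83 carry the hammer. Gaps by its handle 6-12.
- hammer: Shoemaker's hammer, 265 mm, 0.52 kg. Origin: mid-length, in its underside plane; +x to the head, +z up. Handle 20 wide, from 5 to 24 mm over the origin (29 wide near its free end x -132); head x +100 to +132, 54 to each side, 33 thick. Balance point x +45 mm. Starts along the caddy's y, head at +y, origin 10 mm over the bench, balance point at the caddy's y +49; handle top 34 mm up.
- hammer_head (a point): Centre of the hammer's head, 116 mm from the hammer's origin.
- tan_spool: Loose wooden spool of light tan thread, the bigger one: 53 mm diameter, 62 mm high, 0.07 kg, stands upright. Origin: centre of its underside, +z up.
- black_spool: Loose wooden spool of black thread, the smaller one: 45 mm diameter, 50 mm high, 0.05 kg, stands upright. Origin: centre of its underside, +z up.
- brush: Loose shoe brush standing on its bristles, 90 x 52 x 44 mm (own x, y, z), 0.11 kg; the wooden back is the upper 28 mm. Origin: centre of its underside, +z up; its long axis is its x and starts along the caddy's y.
- tray: Fixed shallow steel tray, 262 x 126 mm (x, y), floor 3 mm over the bench, rim 14.5 mm high and 5 mm thick. Origin: centre of its underside; long axis x, roughly away from the robot. It lies to the left or to the right of the caddy; the mat lies on the other side.
- mat: Fixed dark grey rubber mat, 306 x 150 x 4 mm. Origin: centre of its underside; long axis x, +x is its far end, away from the robot.
- wax: Bystander: loose lump of thread wax, 52 mm wide and 26 mm high, in the third well of the caddy. Origin: centre of its underside.
- nail_tin: Bystander: loose blue closed nail tin, 70 x 102 x 30 mm, in front of the caddy. Origin: centre of its underside.
Mind the look-alikes: they are no part of the job. What is shaped like the tan_spool but turquoise is not meant. What is shaped like the brush but pink is not meant.

How it is judged:
On the way, in this order (a step that is already met when the one before it is completed fails the run):
1. both spools and the brush stand upright in the tray, let go, and the hammer has not been moved from its cheeks (x of tan_spool in the frame of tray between -0.105 and 0.105 m and y of tan_spool in the frame of tray between -0.038 and 0.038 m and z of each of tan_spool, black_spool, brush in the frame of tray below 0.008 m and angle between each of tan_spool, black_spool, brush's own z axis and vertical below 0.12 rad and linear speed of each of tan_spool, black_spool, brush below 0.03 m/s and contact force between each of tan_spool, black_spool, brush and the fingers below 0.1 N and x of black_spool in the frame of tray between -0.105 and 0.105 m and y of black_spool in the frame of tray between -0.038 and 0.038 m and x of brush in the frame of tray between -0.112 and 0.112 m and y of brush in the frame of tray between -0.044 and 0.044 m and distance of hammer from where it was at the start of the episode below 0.012 m), for 0.2 s.
2. the hammer lies let go, straight along the middle of the mat, head at the far end, while the spools and the brush still stand in the tray (x of hammer in the frame of mat between -0.025 and 0.025 m and y of hammer in the frame of mat between -0.025 and 0.025 m and angle between the x axis of hammer and the x axis of mat, either way round below 0.17 rad and x of hammer_head in the frame of mat above 0.05 m and z of hammer in the frame of mat below 0.009 m and angle between hammer's own z axis and vertical below 0.1 rad and linear speed of hammer below 0.02 m/s and contact force between each of hammer, tan_spool, black_spool, brush and the fingers below 0.1 N and x of tan_spool in the frame of tray between -0.105 and 0.105 m and y of tan_spool in the frame of tray between -0.038 and 0.038 m and z of each of tan_spool, black_spool, brush in the frame of tray below 0.008 m and angle between each of tan_spool, black_spool, brush's own z axis and vertical below 0.12 rad and linear speed of each of tan_spool, black_spool, brush below 0.03 m/s and x of black_spool in the frame of tray between -0.105 and 0.105 m and y of black_spool in the frame of tray between -0.038 and 0.038 m and x of brush in the frame of tray between -0.112 and 0.112 m and y of brush in the frame of tray between -0.044 and 0.044 m), for 0.2 s.
At the end, for the whole second after the job is handed in: Hammer flat on the mat, origin within 25 mm of its centre each way, 0.17 rad of its line, head far; each spool down in its first well, brush in its recess: 12 mm from their start, under 8.5 mm up, tilt under 0.08, brush within 0.12 rad of the caddy's y; all at rest (x of hammer in the frame of mat between -0.025 and 0.025 m and y of hammer in the frame of mat between -0.025 and 0.025 m and angle between the x axis of hammer and the x axis of mat, either way round below 0.17 rad and x of hammer_head in the frame of mat above 0.05 m and z of hammer in the frame of mat below 0.009 m and angle between hammer's own z axis and vertical below 0.1 rad and linear speed of each of hammer, tan_spool, black_spool, brush below 0.02 m/s and distance of each of tan_spool, black_spool, brush from where it was at the start of the episode below 0.012 m and z of each of tan_spool, black_spool, brush in the frame of caddy below 0.0085 m and angle between each of tan_spool, black_spool, brush's own z axis and vertical below 0.08 rad and angle between the x axis of brush and the y axis of caddy, either way round below 0.12 rad); the robot touches nothing.
It fails at once if the hammer tips more than 0.35 rad out of level (angle between hammer's own z axis and vertical above 0.35 rad).
It fails at once if the wax is moved by more than 12 mm (distance of wax from where it was at the start of the episode above 0.012 m).
It fails at once if the nail tin is moved by more than 15 mm (distance of nail_tin from where it was at the start of the episode above 0.015 m).
It also fails if it takes over 141 s, if anything falls off the work surface, if the arm or the gripper's body presses on something with over 40 N, if the wrist force passes 120 N, or if a joint passes its speed limit or range.

## Working session

There is one attempt and no reset: what is moved stays moved. The work goes in short steps, Python scripts to look and compute and a tool call to move; the robot and the scene stay as the last step left them, time stands still between calls to the robot, and variables do not carry over. Pictures are saved under pics/ and viewed, at most 14 in all, crops included, and the job is handed in when it is done.

Besides the shell and the picture viewer there is one more tool, called after "Call:" in YAML: its name, and indented under it one key for each argument. step_arm: Moves the arm, as the interface text tells. Its arguments: {"type":"object","properties":{"moves":{"type":"array","items":{"type":"array","items":{"type":"number"}}},"grip_force":{"type":"number"}},"required":["moves"]}

```bash
ls; mkdir -p pics; python3 - <<'E'
from bench import r
import cv2,pickle
o=r.get_obs();print(o)
for n in("top","side"):
    f=r.grab_frame(n);pickle.dump(f,open(n+'.pkl','wb'))
    cv2.imwrite(f'pics/{n}0.png',f['image'][:,:,::-1]);print(n,f['mtx'],f['rvec'],f['tvec'])
print(r.tcp_to_grasp)
E
```

```text
pics
{'clock': 0.0, 'joints': array([-1.31010179,  0.47781672,  0.02236106,  1.55645533, -0.01151531,
        1.10931603, -0.08308098]), 'qvel': array([-2.00889094e-03,  1.57666030e-03,  5.42808549e-05,  6.02147833e-04,
        3.94046967e-04, -1.16447893e-04, -8.79028275e-04]), 'tau': array([-4.58142003e-04, -5.96446145e+01,  1.60819240e+00, -2.81199700e+01,
        1.25498255e-02,  9.34605167e-03,  9.61676221e-06]), 'tcp_pos': array([0.24313789, 0.62904537, 0.23031336]), 'orientation': array([-5.75962508e-01, -3.08813156e+00,  2.91428114e-03]), 'contact_force': array([ 0.90295506, -0.15947117,  0.18492693]), 'moment': array([-0.0075877 ,  0.01889458,  0.00756623]), 'gripper_force': 0.0, 'grip_width': 0.08535487874700463}
top [[503.3199259    0.         317.96501247]
 [  0.         503.3199259  194.34937952]
 [  0.           0.           1.        ]] [ 2.14699101 -2.097026    0.16728843] [-0.00310388  0.53217368  1.17414758]
side [[499.03280003   0.         315.3537757 ]
 [  0.         499.03280003 193.93941348]
 [  0.           0.           1.        ]] [ 2.1828785  -0.14849683  0.0614117 ] [-0.51037625  0.07498079  1.2163571 ]
0.0187
```

View pics/top0.png

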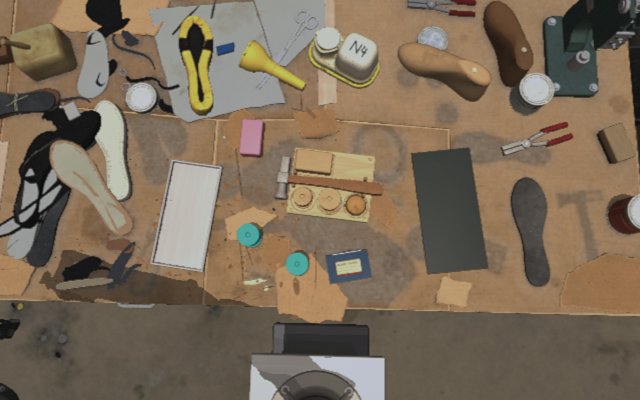

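View pics/side0.png

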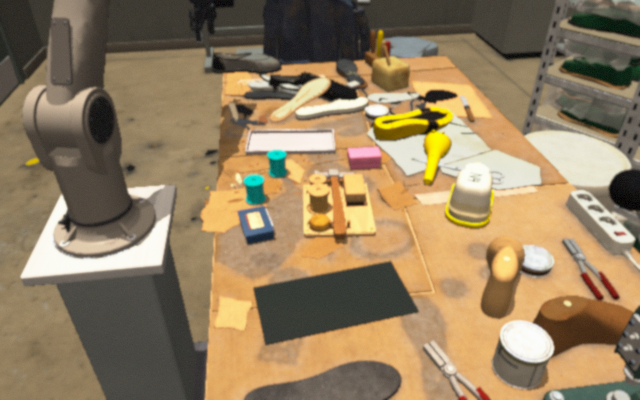

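```bash
cat >h.py <<'E'
import numpy as np,cv2,pickle
def cam(f):
    R=cv2.Rodrigues(np.asarray(f['rvec'],float))[0];return f['mtx'],R,np.asarray(f['tvec'],float).ravel()
def ray(f,uv,z):
    """pixels -> world points on plane z"""
    K,R,t=cam(f);uv=np.atleast_2d(uv).astype(float)
    d=np.c_[uv,np.ones(len(uv))]@np.linalg.inv(K).T@R;c=-R.T@t
    return c+d*((z-c[2])/d[:,2])[:,None]
def proj(f,p):
    return cv2.projectPoints(np.atleast_2d(p).astype(float),np.asarray(f['rvec'],float),np.asarray(f['tvec'],float),f['mtx'],None)[0][:,0]
def cloud(f):
    K,R,t=cam(f);h,w=f['depth'].shape;u,v=np.meshgrid(np.arange(w),np.arange(h));d=f['depth']
    P=np.stack([(u-K[0,2])*d/K[0,0],(v-K[1,2])*d/K[1,1],d],-1);return (P-t)@R
E
python3 - <<'E'
from h import *
f=pickle.load(open('top.pkl','rb'))
im=f['image'][:,:,::-1]
print(proj(f,[[0.243,.63,.23],[0,0,0],[.6,0,0],[.6,0,.06]]))
c=cv2.resize(im[120:290,230:400],None,fx=3.4,fy=3.4,interpolation=cv2.INTER_CUBIC);cv2.imwrite('pics/c1.png',c)
W=cloud(f)
for n,s in(('caddy',np.s_[150:222,275:385]),):
    z=W[s][...,2];print((z[::4,::4]*1000).astype(int))
hsv=cv2.cvtColor(im,cv2.COLOR_BGR2HSV)
g=im.astype(int)
mat=((g.max(2)<75)&(g.max(2)-g.min(2)<25)).astype(np.uint8);mat[:,:405]=0;mat[:,495:]=0;mat[:140]=0;mat[280:]=0
tray=((g.min(2)>150)).astype(np.uint8);tray[:,:145]=0;tray[:,228:]=0;tray[:155]=0;tray[275:]=0
for n,m,z in(('mat',mat,.004),('tray',tray,.0145)):
    k=max(cv2.findContours(cv2.morphologyEx(m,cv2.MORPH_OPEN,np.ones((3,3))),0,1)[0],key=cv2.contourArea)
    P=ray(f,k[:,0],z)[:,:2].astype(np.float32)*1000
    print(n,cv2.minAreaRect(P),np.round(ray(f,cv2.boxPoints(cv2.minAreaRect(k)),z),3).tolist())
E
```

```text
[[  1.37243062 314.47789063]
 [316.63447872 422.47540213]
 [322.62046851 171.30253009]
 [322.46762281 165.87673416]]
[[  -1    3    0    0    1   11   46   44   48   11   17    8   -2    0
    -1    2    2    2    0    2    4   -2   -1    0   -4    0    1    0]
 [  -2   -1    2    0    1    6   47   50   48   47   46   49   50   47
    46   14   11    9   11   12    0    1    2    0   -1   -1    4   -3]
 [   1    0   35   30    0   47   50   46   44   52   49   48   51   48
    43    9   11   11    6   11   13   14   13   11   13    2    0   -1]
 [  -1   -3   29   26    0   51   50   45   50   49   49   51   48   46
    46   14   12   12   13    9    8   10   11   14    6    0   -1   -4]
 [  -4    0   30   33    3   52   50   46   50   47   50   45   43   47
    11   11   17   13    7   12    9   11    9   15   11   -1   -1    0]
 [   0    0   32   29    7   32   39   44   46   48   51   46   47   54
     6   17   15   14   11   12   12   14   12   11   14   -1    0    1]
 [   4   41   41   40    9   26   10    7    4    3    5    3   28   32
     0   12    8    9    6   14   17   14
[... 1329 characters left out ...]
5    2]
 [   3    4    0    1    3    2    6    9    9   14   10   12    9    8
  1248   12   14   13    3   20   23   20   12   14   -1    0    3    3]
 [   1    1    0   -2   -1    0    3   -3   -2   -1    0   -1    3   -3
     2   12    9   12    9   10   15   12   16   13    0   -2    2    4]]
mat ((509.9953918457031, -315.4702453613281), (302.7761535644531, 148.21592712402344), 7.2189106941223145) [[0.649, -0.22, 0.004], [0.677, -0.369, 0.004], [0.369, -0.407, 0.004], [0.344, -0.265, 0.004]]
tray ((479.4369812011719, 331.71685791015625), (118.95308685302734, 251.6877899169922), 82.9023208618164) [[0.364, 0.406, 0.014], [0.617, 0.378, 0.014], [0.597, 0.257, 0.014], [0.345, 0.289, 0.014]]
```

View pics/c1.png

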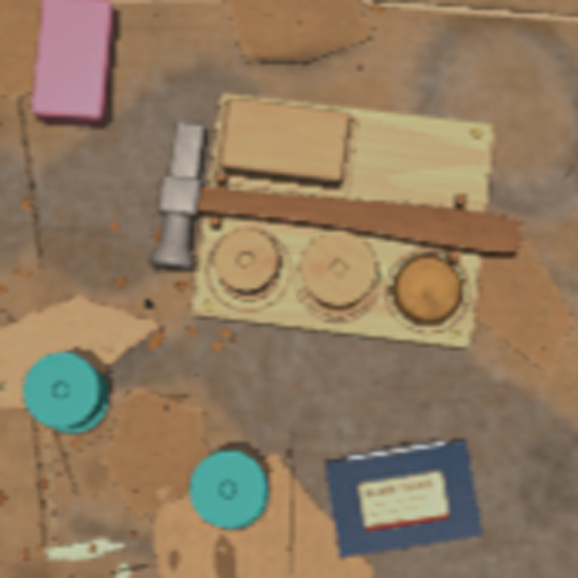

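```bash
python3 - <<'E'
from h import *
f=pickle.load(open('top.pkl','rb'));W=cloud(f);im=f['image'].astype(int)
K,R,t=cam(f);print('cam',-R.T@t)
def comp(m,box,z):
    a=np.zeros(m.shape,np.uint8);s=np.s_[box[1]:box[3],box[0]:box[2]];a[s]=m[s]
    a=cv2.morphologyEx(a,cv2.MORPH_CLOSE,np.ones((3,3)))
    k=max(cv2.findContours(a,0,1)[0],key=cv2.contourArea)
    return ray(f,k[:,0],z)[:,:2].astype(np.float32)*1000
z=W[...,2]
P=comp((z>.038)&(z<.06),(290,140,338,172),.049);print('brush',cv2.minAreaRect(P))
P=comp((z>.044)&(z<.08),(285,180,316,212),.055);print('black',cv2.minEnclosingCircle(P))
P=comp((z>.055)&(z<.08),(314,180,345,216),.067);print('tan',cv2.minEnclosingCircle(P))
P=comp((z>.018)&(z<.08),(345,190,370,216),.031);print('wax',cv2.minEnclosingCircle(P))
red=(im[...,0]-im[...,2]>35)&(im[...,0]<165)&(z>.022)&(z<.046)
P=comp(red,(290,165,385,200),.034);print('handle',cv2.minAreaRect(P))
met=(abs(im[...,0]-im[...,2])<30)&(z>.02)
P=comp(met,(270,150,292,202),.04);print('head',cv2.minAreaRect(P))
yel=(im[...,2]>0)&(z>.006)&(z<.08)
P=comp(yel&(im[...,0]>0),(286,140,377,226),.012);print('caddy',cv2.minAreaRect(P))
P=comp(z>.018,(320,240,380,290),.03);print('tin',cv2.minAreaRect(P))
for c in((249,235),(297,264)):
    P=comp(z>.05,(c[0]-16,c[1]-16,c[0]+16,c[1]+16),.062);print('turq',cv2.minEnclosingCircle(P))
P=comp(z>.035,(230,110,270,160),.044);print('pink',cv2.minAreaRect(P))
E
```

```text
cam [ 0.32022628 -0.01421981  1.24863683]
brush ((614.3467407226562, 23.852733612060547), (89.8447265625, 53.37649154663086), 83.95849609375)
black ((525.457763671875, 49.02869415283203), 22.61101722717285)
tan ((519.12646484375, -16.323394775390625), 26.68341827392578)
wax ((522.7586059570312, -86.46533203125), 38.691375732421875)
handle ((563.8739624023438, -33.306663513183594), (229.1544952392578, 55.47011947631836), 80.7263412475586)
head ((573.9061889648438, 97.98041534423828), (30.217191696166992, 108.15139770507812), 85.25524139404297)
caddy ((565.2327270507812, -19.304794311523438), (232.8538055419922, 182.96322631835938), 86.6469497680664)
tin ((360.9784240722656, -65.85213470458984), (72.46546936035156, 101.79561614990234), 10.323244094848633)
turq ((430.8244934082031, 172.5095977783203), 28.600786209106445)
turq ((363.9625549316406, 56.2167854309082), 26.48696517944336)
pink ((674.027099609375, 183.77728271484375), (57.71923828125, 91.78185272216797), 87.02609252929688)
```

```bash
cat >g.py <<'E'
# usage: g.py x y z(mm) yawdeg(of tool y) -> shift/turn in the tool frame
import sys,numpy as np
from scipy.spatial.transform import Rotation as Ro
from bench import r
def go(x,y,z,yaw):
    o=r.get_obs();R=Ro.from_rotvec(o['orientation']);a=np.radians(yaw)
    ty=np.array([np.cos(a),np.sin(a),0]);tz=np.array([0,0,-1.]);T=Ro.from_matrix(np.c_[np.cross(ty,tz),ty,tz])
    d=R.inv().apply(np.array([x,y,z])-o['tcp_pos']*1000);q=(R.inv()*T).as_rotvec()
    c=R.as_matrix()
    print('t%.1f'%o['clock'],'tcp',np.round(o['tcp_pos']*1000,1),'yaw %.1f'%np.degrees(np.arctan2(c[1,1],c[0,1])),'w%.1f'%(o['grip_width']*1000),'F',np.round(o['contact_force'],1),'shift',np.round(d,1),'turn',np.round(q,3))
v=list(map(float,sys.argv[1:]))
for i in range(0,len(v),4): go(*v[i:i+4])
E
python3 g.py 519 -16 170 -5.4
```

```text
t0.1 tcp [243.2 629.1 230.4] yaw 68.9 w85.7 F [ 0.2 -0.2 -0.3] shift [-489.8 -502.2   61.3] turn [-1.000e-03  1.000e-03  1.296e+00]
```

Call:
step_arm:
  moves:
    - [-490,-502,30,0,0,1.296,85]
    - [-490,-502,30,0,0,1.296,85]
    - [-490,-502,30,0,0,1.296,85]
    - [-490,-502,30,0,0,1.296,85]
    - [-490,-502,30,0,0,1.296,85]
    - [-490,-502,30,0,0,1.296,85]
    - [-490,-502,30,0,0,1.296,85]
    - [-490,-502,30,0,0,1.296,85]
  grip_force: 30

```text
clock: 0.9
tcp_pos: [0.4008, 0.2602, 0.214]
orientation: [-2.226, -2.217, 0.0]
contact_force: [1.1, -0.3, 0.2]
grip_width: 0.085
gripper_force: 0.0
```

```bash
python3 g.py 519 -16 170 -5.4
```

```text
t0.9 tcp [400.8 260.2 214. ] yaw -0.2 w85.0 F [ 1.1 -0.3  0.2] shift [-275.7  119.3   44. ] turn [-0.   -0.    0.09]
```

Call:
step_arm:
  moves:
    - [-276,119,44,0,0,0.09,75]
    - [-276,119,44,0,0,0.09,75]
    - [-276,119,44,0,0,0.09,75]
    - [-276,119,44,0,0,0.09,75]
    - [-276,119,44,0,0,0.09,75]
    - [-276,119,44,0,0,0.09,75]
    - [-276,119,44,0,0,0.09,75]
    - [-276,119,44,0,0,0.09,75]

```text
clock: 1.7
tcp_pos: [0.52, -0.0153, 0.1697]
orientation: [-2.321, -2.117, 0.002]
contact_force: [-0.8, 0.9, -1.2]
grip_width: 0.075
gripper_force: 0.0
```

```bash
cat >wr.py <<'E'
import sys;from h import *
from bench import r
f=r.grab_frame(sys.argv[2] if len(sys.argv)>2 else 'wrist');pickle.dump(f,open(sys.argv[1]+'.pkl','wb'));cv2.imwrite(f'pics/{sys.argv[1]}.png',f['image'][:,:,::-1])
E
python3 wr.py w1; python3 g.py 519 -16 42 -5.4
python3 - <<'E'
from h import *
f=pickle.load(open('w1.pkl','rb'));W=cloud(f)
for n,p in(('tan',[.519,-.0163,.067]),('black',[.5255,.049,.055]),('brush',[.6143,.0239,.049]),('bal',[.5697,.029,.034]),('hh',[.574,.098,.043])):print(n,proj(f,p))
E
```

```text
t1.8 tcp [519.7 -13.4 169.8] yaw -5.1 w75.1 F [0.1 0.4 0.3] shift [ -2.6  -0.4 127.8] turn [-0.001  0.     0.005]
tan [[317.05478651 201.00281206]]
black [[317.58261591 119.27915549]]
brush [[425.3285155  139.39398988]]
bal [[369.43770672 135.93847865]]
hh [[373.21296064  48.31202968]]
```

View pics/w1.png

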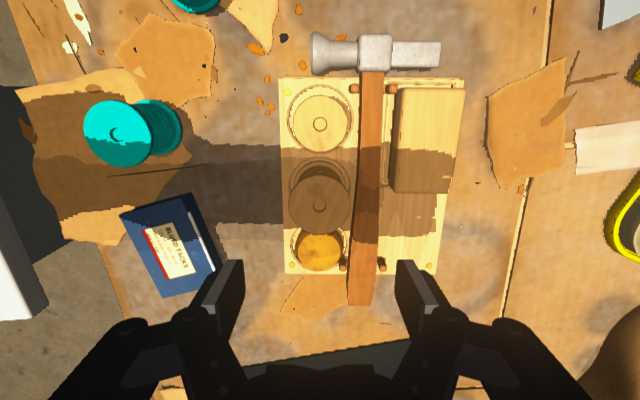

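Call:
step_arm:
  moves:
    - [2,0,40,0,0,0,68]
    - [2,0,80,0,0,0,68]
    - [2,0,110,0,0,0,68]
    - [2,0,125,0,0,0,68]
    - [2,0,128,0,0,0,68]
    - [2,0,128,0,0,0,48]
    - [2,0,128,0,0,0,48]
    - [2,0,128,0,0,0,48]
  grip_force: 30

```text
clock: 2.55
tcp_pos: [0.5211, -0.011, 0.0433]
orientation: [2.316, 2.122, 0.003]
contact_force: [-0.9, -0.2, -0.9]
grip_width: 0.0515
gripper_force: 31.4
```

Call:
step_arm:
  moves:
    - [0,0,0,0,0,0,48]
    - [0,0,0,0,0,0,48]
    - [0,0,-20,0,0,0,48]
    - [0,0,-50,0,0,0,48]
    - [0,0,-90,0,0,0,48]
    - [0,0,-110,0,0,0,48]
    - [0,0,-110,0,0,0,48]

```text
clock: 3.25
tcp_pos: [0.5224, -0.0116, 0.1552]
orientation: [2.315, 2.119, 0.008]
contact_force: [0.3, -0.4, -1.1]
grip_width: 0.0514
gripper_force: 31.9
```

```bash
python3 g.py 467.6 358.3 150 -5.4 467.6 358.3 40 -5.4
```

```text
t3.2 tcp [522.4 -11.6 155.2] yaw -5.1 w51.4 F [ 0.3 -0.4 -1.1] shift [363.6 -87.3   5.4] turn [ 0.006 -0.002  0.006]
t3.2 tcp [522.4 -11.6 155.2] yaw -5.1 w51.4 F [ 0.3 -0.4 -1.1] shift [363.4 -87.9 115.4] turn [ 0.006 -0.002  0.006]
```

Call:
step_arm:
  moves:
    - [20,-5,0,0,0,0,48]
    - [60,-14,0,0,0,0,48]
    - [105,-25,0,0,0,0,48]
    - [150,-36,0,0,0,0,48]
    - [195,-47,0,0,0,0,48]
    - [240,-58,0,0,0,0,48]
    - [285,-69,0,0,0,0,48]
    - [325,-78,0,0,0,0,48]

```text
clock: 4.05
tcp_pos: [0.4697, 0.3213, 0.151]
orientation: [-2.315, -2.123, 0.002]
contact_force: [0.5, -0.0, -0.8]
grip_width: 0.0519
gripper_force: 31.9
```

Call:
step_arm:
  moves:
    - [28,-6,0,0,0,0,48]
    - [42,-9,0,0,0,0,48]
    - [43,-9,0,0,0,0,48]
    - [43,-9,0,0,0,0,48]

```text
clock: 4.45
tcp_pos: [0.4663, 0.3607, 0.1516]
orientation: [2.318, 2.119, -0.002]
contact_force: [0.9, -0.2, -0.7]
grip_width: 0.0516
gripper_force: 31.9
```

```bash
python3 wr.py t1 top; python3 g.py 467.6 363 42 -5.4;python3 - <<'E'
from h import *
f=pickle.load(open('t1.pkl','rb'))
cv2.imwrite('pics/t1c.png',cv2.resize(f['image'][140:290,130:400,::-1],None,fx=2.9,fy=2.9))
E
```

```text
t4.5 tcp [466.7 360.1 151.9] yaw -5.2 w52.0 F [ 0.2 -0.4 -1. ] shift [  3.1   0.7 109.9] turn [-0.     0.002  0.003]
```

View pics/t1c.png

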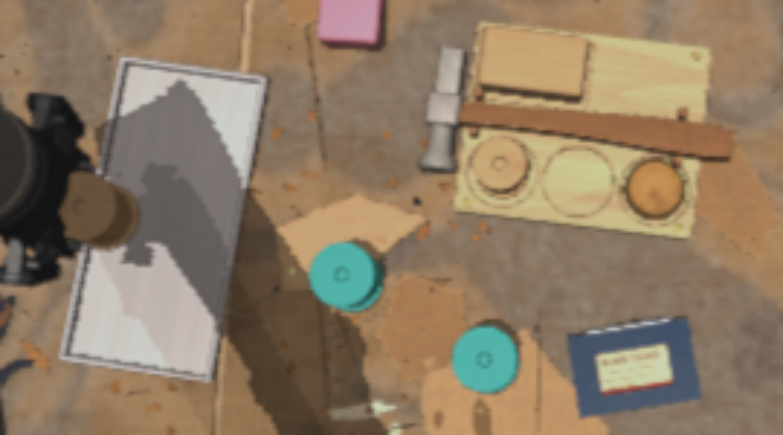

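Call:
step_arm:
  moves:
    - [3,0,30,0,0,0,48]
    - [3,0,70,0,0,0,48]
    - [3,0,98,0,0,0,48]
    - [3,0,108,0,0,0,48]
    - [3,0,110,0,0,0,48]
    - [3,0,110,0,0,0,48]
    - [3,0,110,0,0,0,66]
    - [3,0,110,0,0,0,66]

```text
clock: 5.3
tcp_pos: [0.4672, 0.3663, 0.0437]
orientation: [-2.317, -2.121, -0.004]
contact_force: [0.4, 0.3, -0.4]
grip_width: 0.0661
gripper_force: 0.0
```

Call:
step_arm:
  moves:
    - [0,0,0,0,0,0,66]
    - [0,0,-15,0,0,0,66]
    - [0,0,-50,0,0,0,66]
    - [0,0,-80,0,0,0,66]
    - [0,0,-100,0,0,0,66]
    - [0,0,-110,0,0,0,66]

```text
clock: 5.9
tcp_pos: [0.4674, 0.3664, 0.1555]
orientation: [-2.317, -2.121, -0.007]
contact_force: [-0.0, -0.7, 0.2]
grip_width: 0.0661
gripper_force: 0.0
```

```bash
python3 wr.py w2;  python3 g.py 526.5 48 150 -5.4;python3 - <<'E'
from h import *
f=pickle.load(open('w2.pkl','rb'));W=cloud(f);z=W[...,2]
m=(z>.05)&(z<.075)&(abs(W[...,0]-.467)<.06)&(abs(W[...,1]-.355)<.06);print(np.median(z[m]),np.median(W[m],0))
E
```

```text
t6.0 tcp [467.5 366.6 155.9] yaw -5.1 w65.8 F [0.6 0.1 1.7] shift [-312.2   86.8    4.9] turn [ 0.003 -0.004  0.006]
0.06516255694047514 [0.46790897 0.35678765 0.06516256]
```

Call:
step_arm:
  moves:
    - [-45,12,0,0,0,0,64]
    - [-90,25,0,0,0,0,64]
    - [-135,37,0,0,0,0,64]
    - [-180,50,0,0,0,0,64]
    - [-225,62,0,0,0,0,64]
    - [-270,75,5,0,0,0,64]
    - [-310,87,5,0,0,0,64]
    - [-314,87,5,0,0,0.005,64]

```text
clock: 6.75
tcp_pos: [0.5254, 0.0385, 0.147]
orientation: [2.33, 2.104, -0.003]
contact_force: [-1.1, 0.5, 1.0]
grip_width: 0.0638
gripper_force: 0.0
```

Call:
step_arm:
  moves:
    - [0,0,0,0,0,0,64]
    - [0,0,0,0,0,0,64]

```text
clock: 6.95
tcp_pos: [0.5249, 0.0466, 0.1468]
orientation: [-2.32, -2.117, 0.001]
contact_force: [-0.4, 0.5, -0.6]
grip_width: 0.0639
gripper_force: 0.0
```

```bash
python3 wr.py w3;  python3 - <<'E'
from h import *
f=pickle.load(open('w3.pkl','rb'));W=cloud(f);z=W[...,2]
m=(z>.046)&(z<.065)&(abs(W[...,0]-.525)<.03)&(abs(W[...,1]-.048)<.04)
k=max(cv2.findContours(m.astype(np.uint8),0,1)[0],key=cv2.contourArea);P=ray(f,k[:,0],.055)[:,:2].astype(np.float32)*1000
print('black',cv2.minEnclosingCircle(P),np.median(z[m]))
m=(z>.042)&(z<.065)&(abs(W[...,0]-.615)<.05)&(abs(W[...,1]-.024)<.06)
k=max(cv2.findContours(m.astype(np.uint8),0,1)[0],key=cv2.contourArea);P=ray(f,k[:,0],.049)[:,:2].astype(np.float32)*1000
print('brush',cv2.minAreaRect(P))
E
python3 g.py 526.5 46 39 -5.4
```

```text
black ((527.0132446289062, 45.94314193725586), 22.904727935791016) 0.055144497837662856
brush ((615.4961547851562, 21.859561920166016), (89.75517272949219, 52.67898941040039), 83.97122192382812)
t7.0 tcp [525.   47.1 146.9] yaw -5.2 w64.0 F [-0.2  0.1 -0. ] shift [ -1.    1.7 107.9] turn [-0.001 -0.     0.004]
```

Call:
step_arm:
  moves:
    - [-1,2,30,0,0,0,62]
    - [-1,2,70,0,0,0,62]
    - [-1,2,98,0,0,0,62]
    - [-1,2,107,0,0,0,62]
    - [-1,2,108,0,0,0,62]
    - [-1,2,108,0,0,0,62]
    - [-1,2,108,0,0,0,40]
    - [-1,2,108,0,0,0,40]

```text
clock: 7.8
tcp_pos: [0.5282, 0.0445, 0.0409]
orientation: [2.322, 2.115, 0.004]
contact_force: [-2.0, 0.4, 6.0]
grip_width: 0.0431
gripper_force: 29.7
```

Call:
step_arm:
  moves:
    - [0,0,0,0,0,0,40]
    - [0,0,0,0,0,0,40]
    - [0,0,0,0,0,0,40]

```text
clock: 8.1
tcp_pos: [0.5282, 0.0445, 0.0408]
orientation: [2.322, 2.115, 0.004]
contact_force: [-1.5, 0.9, 5.4]
grip_width: 0.0436
gripper_force: 29.8
```

Call:
step_arm:
  moves:
    - [0,0,-20,0,0,0,40]
    - [0,0,-50,0,0,0,40]
    - [0,0,-90,0,0,0,40]
    - [0,0,-110,0,0,0,40]
    - [0,0,-110,0,0,0,40]

```text
clock: 8.6
tcp_pos: [0.5298, 0.0444, 0.1531]
orientation: [2.32, 2.114, 0.011]
contact_force: [0.1, -0.6, -0.3]
grip_width: 0.043
gripper_force: 31.0
```

```bash
python3 g.py 403 321 140 -5.4
```

```text
t8.6 tcp [529.8  44.4 153.1] yaw -5.3 w43.0 F [ 0.1 -0.6 -0.3] shift [ 263.6 -152.    12.9] turn [ 0.007 -0.003  0.001]
```

Call:
step_arm:
  moves:
    - [20,-11,0,0,0,0,40]
    - [58,-33,0,0,0,0,40]
    - [97,-55,0,0,0,0,40]
    - [136,-78,0,0,0,0,40]
    - [175,-100,0,0,0,0,40]
    - [214,-123,0,0,0,0,40]
    - [250,-144,0,0,0,0,40]
    - [264,-152,0,0,0,0,40]

```text
clock: 9.4
tcp_pos: [0.3975, 0.3254, 0.1488]
orientation: [-2.315, -2.122, -0.0]
contact_force: [-0.4, -0.9, 0.0]
grip_width: 0.0436
gripper_force: 31.0
```

Call:
step_arm:
  moves:
    - [0,0,0,0,0,0,40]
    - [0,0,0,0,0,0,40]

```text
clock: 9.6
tcp_pos: [0.4003, 0.3203, 0.1489]
orientation: [2.322, 2.116, -0.001]
contact_force: [0.5, -0.7, -1.6]
grip_width: 0.0434
gripper_force: 31.0
```

```bash
python3 g.py 403 320 40 -5.4
```

```text
t9.6 tcp [400.3 320.3 148.9] yaw -5.3 w43.4 F [ 0.5 -0.7 -1.6] shift [  0.    2.7 108.9] turn [-0.     0.001  0.001]
```

Call:
step_arm:
  moves:
    - [0,3,30,0,0,0,40]
    - [0,3,70,0,0,0,40]
    - [0,3,98,0,0,0,40]
    - [0,3,107,0,0,0,40]
    - [0,3,109,0,0,0,40]
    - [0,3,109,0,0,0,40]
    - [0,3,109,0,0,0,60]
    - [0,3,109,0,0,0,60]

```text
clock: 10.4
tcp_pos: [0.4042, 0.3214, 0.0415]
orientation: [-2.322, -2.116, -0.004]
contact_force: [-0.2, 0.2, -0.0]
grip_width: 0.0599
gripper_force: 0.0
```

Call:
step_arm:
  moves:
    - [0,0,0,0,0,0,60]
    - [0,0,-15,0,0,0,60]
    - [0,0,-50,0,0,0,68]
    - [0,0,-80,0,0,0,68]
    - [0,0,-100,0,0,0,68]
    - [0,0,-110,0,0,0,68]

```text
clock: 11.0
tcp_pos: [0.4041, 0.3215, 0.1524]
orientation: [-2.322, -2.115, -0.005]
contact_force: [0.6, -0.2, 0.5]
grip_width: 0.0677
gripper_force: 0.0
```

```bash
python3 wr.py w4;  python3 g.py 616 22 140 -5.8;python3 - <<'E'
from h import *
f=pickle.load(open('w4.pkl','rb'));W=cloud(f);z=W[...,2]
for n,c,h in(('black',(.403,.321),.053),('tan',(.468,.357),.065)):
    m=(abs(z-h)<.009)&(np.hypot(W[...,0]-c[0],W[...,1]-c[1])<.04)
    k=max(cv2.findContours(m.astype(np.uint8),0,1)[0],key=cv2.contourArea);print(n,cv2.minEnclosingCircle(ray(f,k[:,0],h)[:,:2].astype(np.float32)*1000),np.median(z[m]))
E
```

```text
t11.1 tcp [404.4 321.8 152.9] yaw -5.3 w68.1 F [ 1.3 -0.6  1.6] shift [-278.9  238.5   12.4] turn [ 0.002 -0.004  0.008]
black ((405.76361083984375, 322.02972412109375), 22.87387466430664) 0.05313921148650835
tan ((467.4585876464844, 355.5934753417969), 26.839834213256836) 0.0651730688990278
```

Call:
step_arm:
  moves:
    - [-37,32,0,0,0,0,68]
    - [-74,64,0,0,0,0,68]
    - [-112,96,0,0,0,0,68]
    - [-150,128,0,0,0,0,68]
    - [-187,160,0,0,0,0,68]
    - [-225,192,0,0,0,0,68]
    - [-262,224,0,0,0,0.008,68]
    - [-279,239,0,0,0,0.008,68]

```text
clock: 11.85
tcp_pos: [0.6168, 0.0153, 0.1494]
orientation: [2.335, 2.099, -0.003]
contact_force: [-0.6, -0.0, -0.3]
grip_width: 0.0677
gripper_force: 0.0
```

Call:
step_arm:
  moves:
    - [0,0,0,0,0,0,66]
    - [0,0,0,0,0,0,66]

```text
clock: 12.05
tcp_pos: [0.6147, 0.0207, 0.1489]
orientation: [-2.331, -2.105, 0.002]
contact_force: [-0.6, 0.8, -0.3]
grip_width: 0.0659
gripper_force: 0.0
```

```bash
python3 g.py 616 22 37 -5.8
```

```text
t12.1 tcp [614.7  20.7 148.9] yaw -5.8 w65.9 F [-0.6  0.8 -0.3] shift [  1.5   1.4 111.9] turn [-0.002  0.    -0.001]
```

Call:
step_arm:
  moves:
    - [1,1,30,0,0,0,64]
    - [1,1,70,0,0,0,64]
    - [1,1,100,0,0,0,64]
    - [1,1,110,0,0,0,64]
    - [1,1,112,0,0,0,64]
    - [1,1,112,0,0,0,64]
    - [1,1,112,0,0,0,46]
    - [1,1,112,0,0,0,46]
  grip_force: 35

```text
clock: 12.85
tcp_pos: [0.6177, 0.022, 0.0401]
orientation: [2.33, 2.106, 0.004]
contact_force: [-1.4, -0.6, 5.9]
grip_width: 0.0509
gripper_force: 37.0
```

Call:
step_arm:
  moves:
    - [0,0,0,0,0,0,46]
    - [0,0,0,0,0,0,46]
    - [0,0,-5,0,0,0,46]

```text
clock: 13.15
tcp_pos: [0.6168, 0.0218, 0.0439]
orientation: [2.33, 2.106, 0.001]
contact_force: [-0.3, -0.2, -0.7]
grip_width: 0.0506
gripper_force: 36.8
```

Call:
step_arm:
  moves:
    - [0,0,-20,0,0,0,46]
    - [0,0,-50,0,0,0,46]
    - [0,0,-90,0,0,0,46]
    - [0,0,-110,0,0,0,46]
    - [0,0,-110,0,0,0,46]

```text
clock: 13.65
tcp_pos: [0.6189, 0.0214, 0.1571]
orientation: [2.328, 2.103, 0.009]
contact_force: [0.8, -0.4, -2.1]
grip_width: 0.0507
gripper_force: 38.5
```

```bash
python3 g.py 554 322.6 140 -5.8; python3 wr.py w5; python3 - <<'E'
from h import *
f=pickle.load(open('w5.pkl','rb'));cv2.imwrite('pics/w5c.png',f['image'][::,::,::-1])
E
```

```text
t13.7 tcp [618.9  21.4 157.1] yaw -5.8 w50.7 F [ 0.8 -0.4 -2.1] shift [293.  -95.2  17. ] turn [ 0.007 -0.002 -0.   ]
```

View pics/w5c.png

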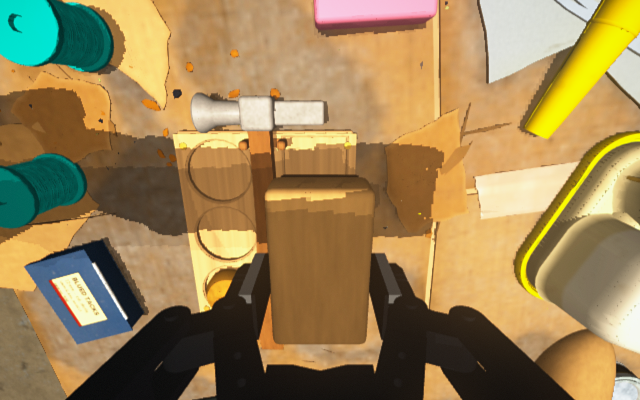

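Call:
step_arm:
  moves:
    - [20,-7,0,0,0,0,46]
    - [60,-20,0,0,0,0,46]
    - [103,-34,0,0,0,0,46]
    - [146,-48,0,0,0,0,46]
    - [190,-62,0,0,0,0,46]
    - [234,-76,0,0,0,0,46]
    - [272,-88,0,0,0,0,46]
    - [293,-95,0,0,0,0,46]

```text
clock: 14.5
tcp_pos: [0.5487, 0.3273, 0.1511]
orientation: [-2.324, -2.111, 0.003]
contact_force: [-0.1, 0.0, -0.7]
grip_width: 0.0506
gripper_force: 38.5
```

Call:
step_arm:
  moves:
    - [0,0,0,0,0,0,46]
    - [0,0,0,0,0,0,46]

```text
clock: 14.7
tcp_pos: [0.5506, 0.3224, 0.1516]
orientation: [2.329, 2.108, -0.004]
contact_force: [-0.2, -0.3, -1.0]
grip_width: 0.0507
gripper_force: 38.5
```

```bash
python3 g.py 554 322.6 39 -5.8
```

```text
t14.7 tcp [550.6 322.4 151.6] yaw -5.7 w50.7 F [-0.2 -0.3 -1. ] shift [  0.8   3.6 112.6] turn [-0.002  0.002  0.001]
```

Call:
step_arm:
  moves:
    - [1,3,30,0,0,0,46]
    - [1,3,70,0,0,0,46]
    - [1,3,100,0,0,0,46]
    - [1,3,110,0,0,0,46]
    - [1,3,113,0,0,0,46]
    - [1,3,113,0,0,0,46]
    - [1,3,113,0,0,0,64]
    - [1,3,113,0,0,0,64]

```text
clock: 15.5
tcp_pos: [0.5559, 0.324, 0.042]
orientation: [2.331, 2.106, 0.005]
contact_force: [-0.3, -0.4, 0.6]
grip_width: 0.0641
gripper_force: 0.0
```

Call:
step_arm:
  moves:
    - [0,0,0,0,0,0,64]
    - [0,0,-15,0,0,0,64]
    - [0,0,-50,0,0,0,68]
    - [0,0,-80,0,0,0,68]
    - [0,0,-100,0,0,0,68]
    - [0,0,-110,0,0,0,68]

```text
clock: 16.1
tcp_pos: [0.5559, 0.324, 0.1537]
orientation: [2.331, 2.106, 0.007]
contact_force: [0.5, 0.2, -0.1]
grip_width: 0.0682
gripper_force: 0.0
```

```bash
python3 wr.py w6;  python3 g.py 570 28 140 -5.4;python3 - <<'E'
from h import *
f=pickle.load(open('w6.pkl','rb'));W=cloud(f);z=W[...,2]
m=(abs(z-.047)<.01)&(abs(W[...,0]-.554)<.06)&(abs(W[...,1]-.322)<.07)
k=max(cv2.findContours(m.astype(np.uint8),0,1)[0],key=cv2.contourArea);print('brush',cv2.minAreaRect(ray(f,k[:,0],.047)[:,:2].astype(np.float32)*1000))
A=np.c_[W[m][:,:2],np.ones(m.sum())];print(np.linalg.lstsq(A,z[m],rcond=None)[0],np.median(z[m]))
E
```

```text
t16.1 tcp [556.2 324.2 154.2] yaw -5.8 w68.0 F [-0.4  0.7  0.8] shift [-293.3   43.6   13.3] turn [ 0.004 -0.004 -0.007]
brush ((556.9964599609375, 322.6117248535156), (88.87017059326172, 51.213294982910156), 84.10209655761719)
[-0.0015271  -0.00673109  0.0500345 ] 0.04713760413421385
```

Call:
step_arm:
  moves:
    - [-45,7,0,0,0,0,60]
    - [-90,14,0,0,0,0,50]
    - [-137,21,0,0,0,0,46]
    - [-184,28,0,0,0,0,46]
    - [-231,35,0,0,0,0,46]
    - [-275,42,0,0,0,0,46]
    - [-293,44,13,0,0,0,46]
    - [-293,44,13,0,0,0,46]

```text
clock: 16.95
tcp_pos: [0.5673, 0.0232, 0.1358]
orientation: [-2.337, -2.099, 0.006]
contact_force: [0.3, 0.9, 0.1]
grip_width: 0.0459
gripper_force: 0.0
```

Call:
step_arm:
  moves:
    - [0,0,0,0,0,0,46]
    - [0,0,0,0,0,0,46]

```text
clock: 17.15
tcp_pos: [0.569, 0.0294, 0.1371]
orientation: [-2.328, -2.109, -0.0]
contact_force: [-0.1, 0.1, 0.1]
grip_width: 0.0463
gripper_force: 0.0
```

```bash
python3 wr.py w7;  python3 g.py 570 28 16 -5.4;python3 - <<'E'
from h import *
f=pickle.load(open('w7.pkl','rb'));W=cloud(f);z=W[...,2];im=f['image'].astype(int)
X,Y=W[...,0],W[...,1]
m=(abs(z-.034)<.009)&(abs(X-.567)<.035)&(Y<.08)&(Y>-.02)
for y in np.arange(-.02,.08,.01):
    s=m&(abs(Y-y)<.005);print('%.3f'%y,s.sum(),np.round(np.percentile(X[s],[2,50,98])*1000,1),np.round(np.median(z[s])*1000,1))
h=(z>.022)&(z<.05)&(abs(X-.575)<.07)&(Y>.08)&(Y<.13)
print('head Y',np.percentile(Y[h],[2,50,98]),np.percentile(X[h],[2,98]))
E
```

```text
t17.2 tcp [569.1  29.5 137.2] yaw -5.6 w46.2 F [-0.5  0.3 -0.7] shift [ -1.5   1.1 121.2] turn [-0.    -0.001 -0.004]
-0.020 112 [557.  566.9 576.8] 33.2
-0.010 233 [557.8 567.7 577.4] 33.2
0.000 235 [558.9 568.2 577.5] 33.2
0.010 237 [560.  569.1 578.3] 33.2
0.020 239 [561.1 570.2 579.1] 33.2
0.030 246 [562.3 571.1 580. ] 33.2
0.040 257 [563.1 572.1 580.9] 33.3
0.050 274 [563.6 572.8 581.7] 33.3
0.060 287 [564.7 573.9 592.7] 33.2
0.070 458 [556.1 573.4 594.5] 32.8
head Y [0.08227819 0.09599034 0.11168014] [0.52662293 0.62860162]
```

View pics/w7.png

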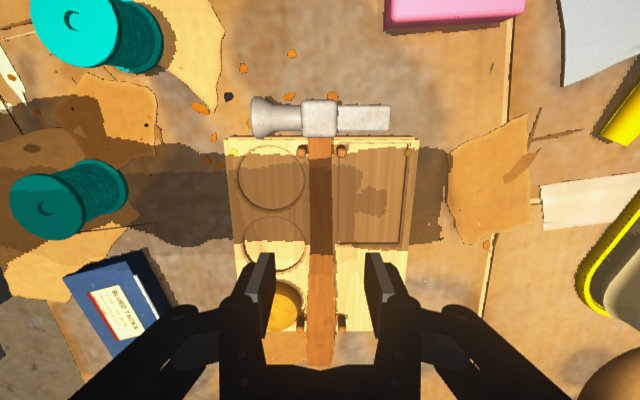

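Call:
step_arm:
  moves:
    - [-3,2,30,0,0,0.003,46]
    - [-3,2,70,0,0,0.003,46]
    - [-3,2,100,0,0,0.003,46]
    - [-3,2,115,0,0,0.003,46]
    - [-3,2,121,0,0,0.003,46]
    - [-3,2,121,0,0,0.003,46]
    - [-3,2,121,0,0,0.003,46]

```text
clock: 17.9
tcp_pos: [0.5717, 0.0245, 0.0175]
orientation: [2.333, 2.103, 0.003]
contact_force: [0.5, -0.3, -0.3]
grip_width: 0.046
gripper_force: 0.0
```

```bash
python3 g.py 571 26 14.5 -5.4
```

```text
t17.9 tcp [571.7  24.5  17.5] yaw -5.9 w46.0 F [ 0.5 -0.3 -0.3] shift [ 1.4 -0.8  3. ] turn [ 0.002 -0.001 -0.009]
```

Call:
step_arm:
  moves:
    - [1,0,2,0,0,-0.008,46]
    - [1,0,2,0,0,-0.008,10]
    - [1,0,2,0,0,-0.008,10]
    - [1,0,2,0,0,-0.008,10]
    - [1,0,2,0,0,-0.008,10]
    - [1,0,2,0,0,-0.008,10]
    - [1,0,2,0,0,-0.008,10]
  grip_force: 90

```text
clock: 18.6
tcp_pos: [0.5708, 0.0256, 0.0151]
orientation: [-2.326, -2.111, -0.001]
contact_force: [-2.1, 0.6, 7.2]
grip_width: 0.0185
gripper_force: 88.1
```

Call:
step_arm:
  moves:
    - [0,0,-2,0,0,0,10]
    - [0,0,-5,0,0,0,10]
    - [0,0,-10,0,0,0,10]
    - [0,0,-15,0,0,0,10]
    - [0,0,-15,0,0,0,10]

```text
clock: 19.1
tcp_pos: [0.5712, 0.0253, 0.0299]
orientation: [2.325, 2.112, 0.002]
contact_force: [0.0, 0.7, -4.2]
grip_width: 0.0184
gripper_force: 88.2
```

```bash
cat >lvl.py <<'E'
import sys;from h import *
from bench import r
f=r.grab_frame('wrist');pickle.dump(f,open('lv.pkl','wb'));W=cloud(f);im=f['image'].astype(int)
o=r.get_obs();p=o['tcp_pos'];R=cv2.Rodrigues(o['orientation'])[0]
L=(W-p)@R  # tool frame
m=(abs(L[...,1])<.007)&(L[...,0]>-.1)&(L[...,0]<.13)&(L[...,2]<.0)&(L[...,2]>-.06)&(im[...,0]-im[...,2]>20)
A=np.c_[L[m][:,0],np.ones(m.sum())];s=np.linalg.lstsq(A,-L[m][:,2],rcond=None)[0]
print('handle pts',m.sum(),'x range',L[m][:,0].min(),L[m][:,0].max(),'slope(rad, up toward head)',s[0],'top above TCP',s[1])
E
python3 lvl.py;python3 g.py 571 26 130 -5.4
```

```text
handle pts 8811 x range -0.053252553478551255 0.0835785104704102 slope(rad, up toward head) 0.055290437122456244 top above TCP 0.018848385392810616
t19.1 tcp [571.   25.3  29.6] yaw -5.5 w18.6 F [ 0.4  0.6 -5.1] shift [   0.7    0.  -100.4] turn [ 0.001 -0.    -0.002]
```

Call:
step_arm:
  moves:
    - [0,0,-12,0,0,0,10]
    - [0,0,-30,0,0,0,10]
    - [0,0,-50,0,0,0,10]
    - [0,0,-68,0,0,0,10]
    - [0,0,-78,0,0,0,10]
    - [0,0,-82,0,0,0,10]
    - [0,0,-82,0,0,0,10]

```text
clock: 19.85
tcp_pos: [0.5707, 0.0254, 0.1115]
orientation: [2.325, 2.112, 0.001]
contact_force: [0.5, -0.1, -5.6]
grip_width: 0.0182
gripper_force: 88.5
```

```bash
python3 lvl.py;python3 g.py 554.6 -309.8 110 -82.8
```

```text
handle pts 8815 x range -0.05380234573367499 0.08364530002576732 slope(rad, up toward head) 0.05543558644760335 top above TCP 0.019131107381315234
t19.9 tcp [570.3  25.4 110.9] yaw -5.5 w18.6 F [-0.7 -0.1 -4.4] shift [-335.2   16.4    0.9] turn [-0.     0.     1.349]
```

Call:
step_arm:
  moves:
    - [-10,0,0,0,0,0.04,10]
    - [-35,2,0,0,0,0.13,10]
    - [-65,3,0,0,0,0.25,10]
    - [-97,5,0,0,0,0.38,10]
    - [-130,6,0,0,0,0.51,10]
    - [-163,8,0,0,0,0.64,10]
    - [-196,10,0,0,0,0.77,10]
    - [-229,11,0,0,0,0.9,10]

```text
clock: 20.7
tcp_pos: [0.5584, -0.2071, 0.1109]
orientation: [3.017, 0.875, -0.002]
contact_force: [0.5, -1.1, -4.7]
grip_width: 0.0185
gripper_force: 88.4
```

```bash
python3 g.py 554.6 -309.8 110 -82.8
```

```text
t20.7 tcp [ 558.4 -207.1  110.9] yaw -57.7 w18.5 F [ 0.5 -1.1 -4.7] shift [-58.2  84.8   1. ] turn [0.001 0.001 0.439]
```

Call:
step_arm:
  moves:
    - [-18,26,0,0,0,0.13,10]
    - [-36,52,0,0,0,0.26,10]
    - [-51,74,0,0,0,0.38,10]
    - [-58,85,1,0,0,0.43,10]
    - [-58,85,1,0,0,0.44,10]
    - [-58,85,1,0,0,0.44,10]
    - [-58,85,1,0,0,0.44,10]

```text
clock: 21.4
tcp_pos: [0.5575, -0.3048, 0.1097]
orientation: [-3.133, -0.216, 0.001]
contact_force: [-0.6, 0.7, -4.7]
grip_width: 0.0184
gripper_force: 88.7
```

```bash
python3 g.py 554.6 -309.8 15 -82.8; python3 wr.py w8; python3 wr.py t8 top; python3 - <<'E'
from h import *
f=pickle.load(open('t8.pkl','rb'))
print(np.unique((cloud(f)[205:220,405:420,2]*1000).astype(int)))
cv2.imwrite('pics/t8c.png',cv2.resize(f['image'][120:290,280:520,::-1],None,fx=3.3,fy=3.3))
E
```

```text
t21.4 tcp [ 557.5 -304.8  109.7] yaw -82.1 w18.4 F [-0.6  0.7 -4.7] shift [-3.5  4.7 94.7] turn [-0.002  0.     0.012]
[ 665  666  667  668  669  670  671  672  673  674  675  676  677  678
  679  680 1248]
```

View pics/w8.png

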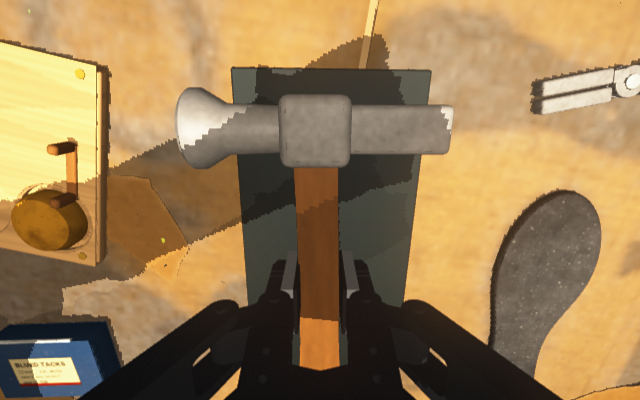

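```bash
python3 - <<'E'
from h import *
f=pickle.load(open('w8.pkl','rb'));W=cloud(f)
a=ray(f,[(233,68),(431,71),(247,290),(403,298)],.004)[:,:2]*1000;print(a.round(1))
print('mid far',a[:2].mean(0),'yaw',np.degrees(np.arctan2(*((a[1]-a[0])*[1,-1]))))
m=a[:2].mean(0);y=np.radians(7.2);print('centre est',m-153*np.array([np.cos(y),np.sin(y)]))
h=(W[...,2]>.1)&(W[...,0]>.6)&(W[...,1]<-.2);print('head',np.percentile(W[h],[2,50,98],axis=0))
E
```

```text
[[ 652.  -228.2]
 [ 670.  -373.9]
 [ 460.  -250.3]
 [ 471.7 -398.2]]
mid far [ 661.00103372 -301.05291197] yaw 7.067833436889198
centre est [ 509.20748442 -320.22889671]
head [[ 0.60391883 -0.34592251  0.12344044]
 [ 0.62948771 -0.29480281  0.13047254]
 [ 0.64268503 -0.24554411  0.25268115]]
```

Call:
step_arm:
  moves:
    - [-4,6,20,0,0,0.01,10]
    - [-4,6,45,0,0,0.01,10]
    - [-4,6,70,0,0,0.01,10]
    - [-4,6,85,0,0,0.01,10]
    - [-4,6,93,0,0,0.01,10]
    - [-4,6,97,0,0,0.01,10]
    - [-4,6,97,0,0,0.01,10]
    - [-4,6,97,0,0,0.01,10]

```text
clock: 22.3
tcp_pos: [0.5547, -0.3135, 0.0141]
orientation: [3.135, 0.196, 0.002]
contact_force: [-0.7, 0.7, -5.4]
grip_width: 0.0184
gripper_force: 88.6
```

```bash
python3 g.py 554 -312 9 -82.8
```

```text
t22.3 tcp [ 554.7 -313.5   14.1] yaw -82.8 w18.4 F [-0.7  0.7 -5.4] shift [-0.5 -1.5  5.1] turn [ 0.001 -0.001 -0.001]
```

Call:
step_arm:
  moves:
    - [0,0,2,0,0,0,10]
    - [0,0,4,0,0,0,10]
    - [0,0,5,0,0,0,10]
    - [0,0,5,0,0,0,10]

```text
clock: 22.7
tcp_pos: [0.5543, -0.3132, 0.0084]
orientation: [3.135, 0.196, 0.001]
contact_force: [0.6, -0.3, -3.1]
grip_width: 0.0185
gripper_force: 89.0
```

Call:
step_arm:
  moves:
    - [0,0,0,0,0,0,24]
    - [0,0,0,0,0,0,36]
    - [0,0,0,0,0,0,46]
    - [0,0,0,0,0,0,46]
    - [0,0,-15,0,0,0,50]
    - [0,0,-50,0,0,0,60]
    - [0,0,-90,0,0,0,66]
    - [0,0,-130,0,0,0,66]

```text
clock: 23.5
tcp_pos: [0.5537, -0.3133, 0.1405]
orientation: [3.135, 0.195, -0.0]
contact_force: [-0.6, 0.7, 0.2]
grip_width: 0.0661
gripper_force: 0.0
```

```bash
python3 wr.py w9; python3 - <<'E'
from h import *
f=pickle.load(open('w9.pkl','rb'));W=cloud(f);z=W[...,2]
c=np.array([.5095,-.318]);a=np.radians(7.2);u=np.array([np.cos(a),np.sin(a)]);v=np.array([-u[1],u[0]])
D=W[...,:2]-c;X=D@u*1000;Y=D@v*1000
h=(z>.02)&(z<.05)&(X>80)&(X<150)&(abs(Y)<80);print('head x,y pct (expect 100..132, +-54)',np.percentile(X[h],[2,98]),np.percentile(Y[h],[1,99]))
for x in(20,40,60,80):
    s=(z>.016)&(z<.04)&(abs(X-x)<6)&(abs(Y)<25);print(x,np.percentile(Y[s],[3,50,97]).round(1),np.median(z[s])*1000)
E
python3 g.py 405.8 321 150 -5.4
```

```text
head x,y pct (expect 100..132, +-54) [ 83.48821295 129.71722527] [-53.64523762  49.66620771]
20 [-11.7  -1.7   7.3] 24.752011391122565
40 [-11.5  -2.6   7.1] 24.69195718741389
60 [-10.4  -1.8   6.8] 24.93734155823322
80 [-10.2  -1.8   7.4] 24.90554824425747
t23.6 tcp [ 556.5 -316.1  147.4] yaw -82.9 w66.1 F [ 1.5 -2.2  4.7] shift [ -71.1 -650.7   -6.7] turn [ 0.01  -0.003 -1.353]
```

View pics/w9.png

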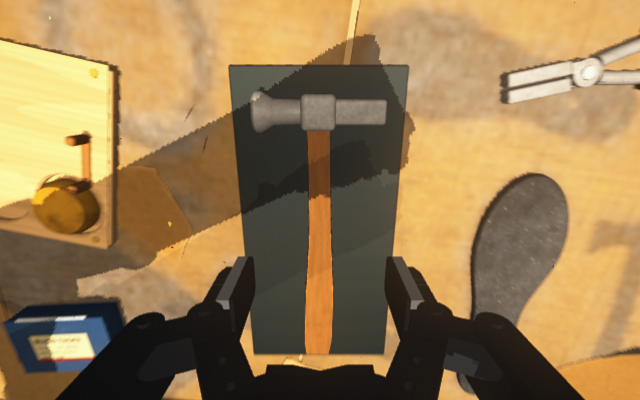

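Call:
step_arm:
  moves:
    - [-9,-690,0,0,0,-1.353,68]
    - [-9,-690,0,0,0,-1.353,68]
    - [-9,-690,0,0,0,-1.353,68]
    - [-9,-690,0,0,0,-1.353,68]
    - [-9,-690,0,0,0,-1.353,68]
    - [-9,-690,0,0,0,-1.353,68]
    - [-9,-690,0,0,0,-1.353,68]
    - [-9,-690,0,0,0,-1.353,68]
  grip_force: 35

```text
clock: 24.35
tcp_pos: [0.4988, 0.0849, 0.1393]
orientation: [2.472, 1.939, 0.003]
contact_force: [1.6, 0.1, 0.7]
grip_width: 0.068
gripper_force: 0.0
```

```bash
python3 g.py 467.5 355.6 150 -5.4
```

```text
t24.4 tcp [498.8  84.9 139.3] yaw -13.8 w68.0 F [1.6 0.1 0.7] shift [255.5 -94.9 -10.6] turn [ 0.001 -0.001 -0.146]
```

Call:
step_arm:
  moves:
    - [45,-17,0,0,0,-0.14,68]
    - [90,-34,0,0,0,-0.146,68]
    - [135,-50,0,0,0,-0.146,68]
    - [180,-67,0,0,0,-0.146,68]
    - [225,-84,0,0,0,-0.146,68]
    - [255,-95,0,0,0,-0.146,68]
    - [255,-95,0,0,0,-0.146,68]
    - [255,-95,0,0,0,-0.146,68]

```text
clock: 25.15
tcp_pos: [0.4691, 0.3537, 0.1387]
orientation: [2.328, 2.108, 0.0]
contact_force: [0.4, -0.8, 0.6]
grip_width: 0.0682
gripper_force: 0.0
```

```bash
python3 g.py 467.5 355.6 32 -5.4; python3 wr.py w10; python3 - <<'E'
from h import *
f=pickle.load(open('w10.pkl','rb'));W=cloud(f);z=W[...,2]
for n,c,h in(('black',(.403,.321),.053),('tan',(.468,.357),.065)):
    m=(abs(z-h)<.009)&(np.hypot(W[...,0]-c[0],W[...,1]-c[1])<.04)
    if m.sum()>50:
        k=max(cv2.findContours(m.astype(np.uint8),0,1)[0],key=cv2.contourArea);print(n,cv2.minEnclosingCircle(ray(f,k[:,0],h)[:,:2].astype(np.float32)*1000),np.median(z[m]))
E
```

```text
t25.1 tcp [469.1 353.7 138.7] yaw -5.7 w68.2 F [ 0.4 -0.8  0.6] shift [  1.7  -1.9 106.7] turn [ 0.001  0.    -0.005]
black ((406.5451354980469, 322.5829772949219), 23.20288848876953) 0.05309755260465857
tan ((468.212158203125, 355.8714599609375), 26.959625244140625) 0.06518861806716186
```

Call:
step_arm:
  moves:
    - [2,-1,35,0,0,0,68]
    - [2,-1,75,0,0,0,68]
    - [2,-1,98,0,0,0,68]
    - [2,-1,106,0,0,0,68]
    - [2,-1,106,0,0,0,68]
    - [2,-1,106,0,0,0,46]
    - [2,-1,106,0,0,0,46]
    - [2,-1,106,0,0,0,46]

```text
clock: 26.0
tcp_pos: [0.4695, 0.3561, 0.0339]
orientation: [2.33, 2.107, 0.005]
contact_force: [-0.3, -0.6, 7.3]
grip_width: 0.052
gripper_force: 37.4
```

Call:
step_arm:
  moves:
    - [0,0,0,0,0,0,46]
    - [0,0,0,0,0,0,46]
    - [0,0,-20,0,0,0,46]
    - [0,0,-60,0,0,0,46]
    - [0,0,-90,0,0,0,46]
    - [0,0,-100,0,0,0,46]
    - [0,0,-100,0,0,0,46]

```text
clock: 26.7
tcp_pos: [0.469, 0.3566, 0.1339]
orientation: [-2.329, -2.108, -0.006]
contact_force: [0.7, 0.4, -1.3]
grip_width: 0.0521
gripper_force: 37.1
```

```bash
python3 g.py 520.7 -19.5 130 -5.4
```

```text
t26.7 tcp [469.  356.6 133.9] yaw -5.7 w52.1 F [ 0.7  0.4 -1.3] shift [-369.1   88.9    3. ] turn [ 0.002 -0.003 -0.005]
```

Call:
step_arm:
  moves:
    - [-20,5,0,0,0,0,46]
    - [-60,14,0,0,0,0,46]
    - [-105,25,0,0,0,0,46]
    - [-150,36,0,0,0,0,46]
    - [-195,47,0,0,0,0,46]
    - [-240,58,0,0,0,0,46]
    - [-285,69,0,0,0,0,46]
    - [-325,78,0,0,0,0,46]

```text
clock: 27.5
tcp_pos: [0.5117, 0.0208, 0.1308]
orientation: [-2.331, -2.105, 0.005]
contact_force: [1.7, -0.9, -0.8]
grip_width: 0.0521
gripper_force: 37.1
```

Call:
step_arm:
  moves:
    - [-28,7,0,0,0,0,46]
    - [-42,10,0,0,0,0,46]
    - [-44,10,0,0,0,0,46]
    - [-44,10,0,0,0,0,46]
    - [-44,10,0,0,0,0,46]

```text
clock: 28.0
tcp_pos: [0.5186, -0.0182, 0.1317]
orientation: [-2.326, -2.11, 0.0]
contact_force: [-0.2, 0.3, -0.6]
grip_width: 0.052
gripper_force: 37.1
```

```bash
python3 g.py 520.7 -19.5 37 -5.4; python3 wr.py w11; python3 - <<'E'
from h import *
f=pickle.load(open('w11.pkl','rb'));W=cloud(f)
from bench import r
p=r.get_obs()['tcp_pos']
h=p[2]-.0339+.065;m=(abs(W[...,2]-h)<.008)&(np.hypot(W[...,0]-p[0],W[...,1]-p[1])<.04)
k=max(cv2.findContours(m.astype(np.uint8),0,1)[0],key=cv2.contourArea);print('held spool',cv2.minEnclosingCircle(ray(f,k[:,0],h)[:,:2].astype(np.float32)*1000))
A=np.c_[W[m][:,:2],np.ones(m.sum())];print('tilt',np.linalg.lstsq(A,W[m][:,2],rcond=None)[0][:2])
E
```

```text
t28.0 tcp [518.6 -18.2 131.7] yaw -5.6 w52.0 F [-0.2  0.3 -0.6] shift [-1.1  2.3 94.7] turn [-0.001 -0.001 -0.003]
held spool ((519.3863525390625, -16.041780471801758), 40.370853424072266)
tilt [-0.00182166 -0.01396744]
```

View pics/w11.png

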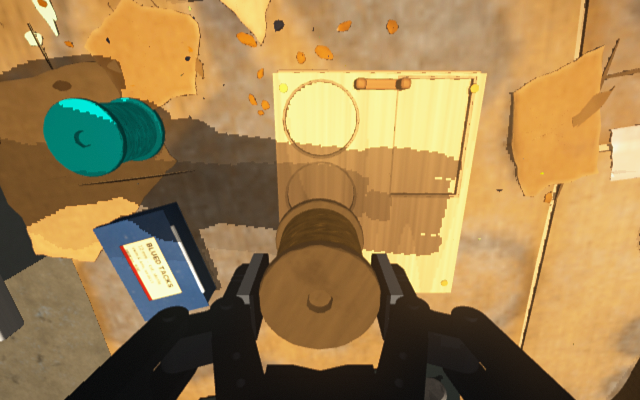

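```bash
python3 - <<'E'
from h import *
f=pickle.load(open('w11.pkl','rb'))
a=ray(f,[(284.5,117),(358,117),(321,79.5),(321,155),(274,72),(486,72)],.012)[:,:2]*1000;print(a.round(1),a[:4].mean(0))
E
```

```text
[[497.6  50.3]
 [557.7  44.4]
 [530.2  75.9]
 [524.5  16.1]
 [494.   84.9]
 [659.5  68.8]] [527.49239923  46.67559868]
```

Call:
step_arm:
  moves:
    - [-1,2,25,0,0,0,46]
    - [-1,2,55,0,0,0,46]
    - [-1,2,75,0,0,0,46]
    - [-1,2,85,0,0,0,46]
    - [-1,2,91,0,0,0,46]
    - [-1,2,94,0,0,0,46]
    - [-1,2,95,0,0,0,46]

```text
clock: 28.75
tcp_pos: [0.5214, -0.0212, 0.0376]
orientation: [2.329, 2.108, 0.001]
contact_force: [-0.7, 0.4, -1.2]
grip_width: 0.0519
gripper_force: 37.1
```

```bash
python3 g.py 521 -19 36 -5.4
```

```text
t28.8 tcp [521.4 -21.2  37.6] yaw -5.7 w51.9 F [-0.7  0.4 -1.2] shift [ 2.1 -0.6  1.6] turn [ 0.001 -0.    -0.005]
```

Call:
step_arm:
  moves:
    - [1,0,1,0,0,0,46]
    - [1,0,1,0,0,0,66]
    - [1,0,1,0,0,0,66]
    - [1,0,1,0,0,0,66]
    - [1,0,-15,0,0,0,66]
    - [1,0,-50,0,0,0,66]
    - [1,0,-85,0,0,0,66]
    - [1,0,-105,0,0,0,66]

```text
clock: 29.55
tcp_pos: [0.5219, -0.0207, 0.1447]
orientation: [2.329, 2.106, 0.004]
contact_force: [-0.3, -0.4, 0.1]
grip_width: 0.066
gripper_force: 0.0
```

```bash
cat >chk.py <<'E'
import sys;from h import *
from bench import r
f=r.grab_frame('wrist');W=cloud(f);z=W[...,2]
for n,c,h in(('tan',(.521,-.019),.067),('black',(.527,.046),.055)):
    m=(abs(z-h)<.009)&(np.hypot(W[...,0]-c[0],W[...,1]-c[1])<.04)
    if m.sum()<200: continue
    k=max(cv2.findContours(m.astype(np.uint8),0,1)[0],key=cv2.contourArea);A=np.c_[W[m][:,:2],np.ones(m.sum())]
    print(n,cv2.minEnclosingCircle(ray(f,k[:,0],h)[:,:2].astype(np.float32)*1000),np.median(z[m]),'tilt',np.linalg.lstsq(A,z[m],rcond=None)[0][:2])
m=(abs(z-.049)<.009)&(abs(W[...,0]-.615)<.04)&(abs(W[...,1]-.022)<.06)
if m.sum()>200:
    k=max(cv2.findContours(m.astype(np.uint8),0,1)[0],key=cv2.contourArea);A=np.c_[W[m][:,:2],np.ones(m.sum())]
    print('brush',cv2.minAreaRect(ray(f,k[:,0],.049)[:,:2].astype(np.float32)*1000),np.median(z[m]),'tilt',np.linalg.lstsq(A,z[m],rcond=None)[0][:2])
E
python3 chk.py; python3 g.py 406.2 322 130 -5.4
```

```text
tan ((522.7188110351562, -19.763463973999023), 26.907148361206055) 0.06720565227406235 tilt [-0.0017447  -0.00638899]
t29.6 tcp [523.4 -20.8 146.8] yaw -5.8 w66.1 F [0.8 0.2 1.5] shift [ 329.3 -151.3   16.5] turn [ 0.006 -0.002 -0.007]
```

Tan is seated (top at 67 mm, level). Now the black spool.

Call:
step_arm:
  moves:
    - [44,-20,0,0,0,0,62]
    - [88,-40,0,0,0,0,62]
    - [132,-60,0,0,0,0,62]
    - [176,-80,0,0,0,0,62]
    - [220,-101,0,0,0,0,62]
    - [264,-121,0,0,0,0,62]
    - [308,-141,8,0,0,0,62]
    - [329,-151,12,0,0,0,62]

```text
clock: 30.4
tcp_pos: [0.4012, 0.3267, 0.1297]
orientation: [-2.323, -2.113, -0.001]
contact_force: [0.4, 0.2, -0.1]
grip_width: 0.0621
gripper_force: 0.0
```

Call:
step_arm:
  moves:
    - [0,0,0,0,0,0,62]
    - [0,0,0,0,0,0,62]

```text
clock: 30.6
tcp_pos: [0.4034, 0.3216, 0.1299]
orientation: [2.328, 2.108, -0.001]
contact_force: [0.0, -0.7, -0.0]
grip_width: 0.0624
gripper_force: 0.0
```

```bash
python3 g.py 406.2 322 30 -5.4
```

```text
t30.6 tcp [403.4 321.6 129.9] yaw -5.7 w62.4 F [ 0.  -0.7 -0. ] shift [ 0.7  2.7 99.9] turn [-0.     0.001 -0.005]
```

Call:
step_arm:
  moves:
    - [1,2,30,0,0,0,62]
    - [1,2,65,0,0,0,62]
    - [1,2,90,0,0,0,62]
    - [1,2,99,0,0,0,62]
    - [1,2,99,0,0,0,62]
    - [1,2,99,0,0,0,38]
    - [1,2,99,0,0,0,38]
    - [1,2,99,0,0,0,38]

```text
clock: 31.4
tcp_pos: [0.4066, 0.3232, 0.0326]
orientation: [-2.33, -2.107, -0.004]
contact_force: [0.3, -1.7, 6.8]
grip_width: 0.0435
gripper_force: 36.2
```

Call:
step_arm:
  moves:
    - [0,0,0,0,0,0,38]
    - [0,0,0,0,0,0,38]
    - [0,0,-20,0,0,0,38]
    - [0,0,-60,0,0,0,38]
    - [0,0,-90,0,0,0,38]
    - [0,0,-100,0,0,0,38]
    - [0,0,-100,0,0,0,38]

```text
clock: 32.1
tcp_pos: [0.4063, 0.3238, 0.1328]
orientation: [-2.328, -2.107, -0.006]
contact_force: [0.1, -0.0, -0.4]
grip_width: 0.0435
gripper_force: 36.1
```

```bash
python3 g.py 527.3 46.5 130 -5.4
```

```text
t32.1 tcp [406.3 323.8 132.8] yaw -5.7 w43.5 F [ 0.1 -0.  -0.4] shift [-263.9  147.9    2.2] turn [ 0.002 -0.004 -0.005]
```

Call:
step_arm:
  moves:
    - [-20,11,0,0,0,0,38]
    - [-58,33,0,0,0,0,38]
    - [-97,54,0,0,0,0,38]
    - [-136,76,0,0,0,0,38]
    - [-175,98,0,0,0,0,38]
    - [-214,120,0,0,0,0,38]
    - [-250,140,0,0,0,0,38]
    - [-263,148,0,0,0,0,38]

```text
clock: 32.9
tcp_pos: [0.5269, 0.0413, 0.1301]
orientation: [2.335, 2.1, -0.003]
contact_force: [-0.8, -0.1, -0.8]
grip_width: 0.0434
gripper_force: 36.1
```

Call:
step_arm:
  moves:
    - [0,0,0,0,0,0,38]
    - [0,0,0,0,0,0,38]
    - [0,0,0,0,0,0,38]

```text
clock: 33.2
tcp_pos: [0.5257, 0.0479, 0.1304]
orientation: [-2.326, -2.109, 0.002]
contact_force: [0.4, 0.5, -0.1]
grip_width: 0.0433
gripper_force: 36.0
```

```bash
python3 g.py 527.3 47.5 36 -5.4
```

```text
t33.2 tcp [525.7  47.9 130.4] yaw -5.6 w43.3 F [ 0.4  0.5 -0.1] shift [-0.2  1.7 94.4] turn [-0.002 -0.    -0.004]
```

Call:
step_arm:
  moves:
    - [1,1,25,0,0,0,38]
    - [1,1,55,0,0,0,38]
    - [1,1,75,0,0,0,38]
    - [1,1,85,0,0,0,38]
    - [1,1,91,0,0,0,38]
    - [1,1,94,0,0,0,38]
    - [1,1,95,0,0,0,38]

```text
clock: 33.9
tcp_pos: [0.5282, 0.0476, 0.0366]
orientation: [2.329, 2.108, 0.001]
contact_force: [0.9, -0.7, 0.1]
grip_width: 0.0436
gripper_force: 36.0
```

```bash
python3 g.py 527.3 47.5 35 -5.4
```

```text
t33.9 tcp [528.2  47.6  36.6] yaw -5.7 w43.6 F [ 0.9 -0.7  0.1] shift [-0.2 -0.8  1.6] turn [ 0.001 -0.    -0.005]
```

Call:
step_arm:
  moves:
    - [0,0,1,0,0,0,38]
    - [0,0,1,0,0,0,60]
    - [0,0,1,0,0,0,60]
    - [0,0,1,0,0,0,60]
    - [0,0,-15,0,0,0,60]
    - [0,0,-50,0,0,0,66]
    - [0,0,-85,0,0,0,68]
    - [0,0,-105,0,0,0,68]

```text
clock: 34.7
tcp_pos: [0.5288, 0.0471, 0.1437]
orientation: [2.329, 2.106, 0.004]
contact_force: [0.5, -0.8, -0.3]
grip_width: 0.0676
gripper_force: 0.0
```

```bash
python3 chk.py; python3 g.py 556.5 322.5 140 -5.8
```

```text
tan ((522.8697509765625, -18.964298248291016), 27.428668975830078) 0.06712668492849072 tilt [-0.00098132 -0.01234155]
black ((529.4880981445312, 46.61243438720703), 22.855920791625977) 0.05515106618553778 tilt [-0.00050381 -0.00590155]
t34.8 tcp [530.2  47.2 145.9] yaw -5.8 w67.9 F [1.1 0.4 1.1] shift [276.6  -1.6   6.6] turn [ 0.006 -0.003  0.   ]
```

Both spools are seated. Now the brush.

Call:
step_arm:
  moves:
    - [45,0,0,0,0,0,68]
    - [90,0,0,0,0,0,68]
    - [135,-1,0,0,0,0,68]
    - [180,-1,0,0,0,0,68]
    - [225,-1,0,0,0,0,68]
    - [260,-2,0,0,0,0,68]
    - [276,-2,0,0,0,0,68]
    - [276,-2,0,0,0,0,68]

```text
clock: 35.55
tcp_pos: [0.5527, 0.3245, 0.1406]
orientation: [-2.325, -2.112, 0.0]
contact_force: [-0.3, 0.0, 0.2]
grip_width: 0.0682
gripper_force: 0.0
```

Call:
step_arm:
  moves:
    - [0,0,0,0,0,0,66]
    - [0,0,0,0,0,0,66]

```text
clock: 35.75
tcp_pos: [0.5538, 0.3189, 0.1413]
orientation: [2.333, 2.103, -0.001]
contact_force: [0.5, 0.2, 0.5]
grip_width: 0.0658
gripper_force: 0.0
```

```bash
python3 g.py 556.5 322.5 28 -5.8
```

```text
t35.8 tcp [553.8 318.9 141.3] yaw -5.9 w65.8 F [0.5 0.2 0.5] shift [  4.    2.3 113.3] turn [ 0.     0.001 -0.002]
```

Call:
step_arm:
  moves:
    - [4,2,35,0,0,0,66]
    - [4,2,75,0,0,0,66]
    - [4,2,100,0,0,0,66]
    - [4,2,111,0,0,0,66]
    - [4,2,111,0,0,0,66]
    - [4,2,111,0,0,0,46]
    - [4,2,111,0,0,0,46]
    - [4,2,111,0,0,0,46]

```text
clock: 36.55
tcp_pos: [0.5569, 0.3261, 0.0319]
orientation: [2.33, 2.107, 0.004]
contact_force: [0.1, -0.4, 4.3]
grip_width: 0.0509
gripper_force: 38.8
```

Call:
step_arm:
  moves:
    - [0,0,0,0,0,0,46]
    - [0,0,0,0,0,0,46]
    - [0,0,-20,0,0,0,46]
    - [0,0,-60,0,0,0,46]
    - [0,0,-90,0,0,0,46]
    - [0,0,-105,0,0,0,46]
    - [0,0,-105,0,0,0,46]

```text
clock: 37.25
tcp_pos: [0.5568, 0.3266, 0.1374]
orientation: [2.329, 2.108, 0.007]
contact_force: [-0.3, 0.4, -1.9]
grip_width: 0.0511
gripper_force: 38.3
```

```bash
python3 g.py 616 22 130 -5.6
```

```text
t37.2 tcp [556.8 326.6 137.4] yaw -5.7 w51.1 F [-0.3  0.4 -1.9] shift [-297.2   89.2    6.7] turn [ 0.003 -0.003 -0.002]
```

Call:
step_arm:
  moves:
    - [-20,6,0,0,0,0,46]
    - [-60,18,0,0,0,0,46]
    - [-103,31,0,0,0,0,46]
    - [-146,44,0,0,0,0,46]
    - [-190,57,0,0,0,0,46]
    - [-234,70,0,0,0,0,46]
    - [-272,82,0,0,0,0,46]
    - [-294,89,0,0,0,0,46]

```text
clock: 38.05
tcp_pos: [0.6139, 0.0198, 0.1335]
orientation: [-2.334, -2.103, 0.005]
contact_force: [0.6, -0.2, -0.8]
grip_width: 0.0511
gripper_force: 38.2
```

Call:
step_arm:
  moves:
    - [0,0,0,0,0,0,46]
    - [0,0,0,0,0,0,46]
    - [0,0,0,0,0,0,46]

```text
clock: 38.35
tcp_pos: [0.6141, 0.0262, 0.1339]
orientation: [-2.326, -2.109, 0.002]
contact_force: [-0.5, -0.4, -1.5]
grip_width: 0.0512
gripper_force: 38.2
```

```bash
python3 g.py 616.5 25.5 34 -5.6; python3 wr.py w12; python3 - <<'E'
from h import *
from bench import r
f=pickle.load(open('w12.pkl','rb'));W=cloud(f);p=r.get_obs()['tcp_pos']
h=p[2]-.0319+.047;m=(abs(W[...,2]-h)<.006)&(abs(W[...,0]-p[0])<.032)&(abs(W[...,1]-p[1])<.06)
k=max(cv2.findContours(m.astype(np.uint8),0,1)[0],key=cv2.contourArea);print('held',cv2.minAreaRect(ray(f,k[:,0],h)[:,:2].astype(np.float32)*1000))
A=np.c_[W[m][:,:2],np.ones(m.sum())];print('tilt',np.linalg.lstsq(A,W[m][:,2],rcond=None)[0][:2],'h',np.median(W[m][:,2])-p[2])
E
```

```text
t38.4 tcp [614.1  26.2 133.9] yaw -5.6 w51.2 F [-0.5 -0.4 -1.5] shift [-0.5  2.7 99.9] turn [-0.002 -0.    -0.   ]
held ((613.9671630859375, 24.517704010009766), (88.97736358642578, 64.54619598388672), 84.56140899658203)
tilt [-0.00440427 -0.00631733] h 0.015013870151258102
```

View pics/w12.png

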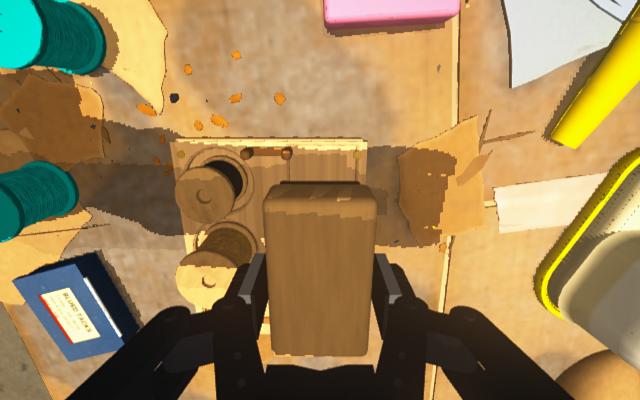

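Call:
step_arm:
  moves:
    - [-1,2,25,0,0,0,46]
    - [-1,2,55,0,0,0,46]
    - [-1,2,75,0,0,0,46]
    - [-1,2,85,0,0,0,46]
    - [-1,2,92,0,0,0,46]
    - [-1,2,97,0,0,0,46]
    - [-1,2,100,0,0,0,46]
    - [-1,2,100,0,0,0,46]

```text
clock: 39.2
tcp_pos: [0.6171, 0.0233, 0.0355]
orientation: [2.329, 2.108, 0.001]
contact_force: [-0.4, -0.1, -2.2]
grip_width: 0.0511
gripper_force: 38.2
```

```bash
python3 g.py 616.5 24.7 34 -5.6
```

```text
t39.2 tcp [617.1  23.3  35.5] yaw -5.7 w51.1 F [-0.4 -0.1 -2.2] shift [ 1.3 -0.7  1.5] turn [ 0.001 -0.    -0.002]
```

No contact; the bottom is at about 6.6 mm, which is below the 12 mm rim, so the brush is in its recess. Release it.

Call:
step_arm:
  moves:
    - [1,0,1,0,0,0,46]
    - [1,0,1,0,0,0,64]
    - [1,0,1,0,0,0,64]
    - [1,0,1,0,0,0,64]
    - [1,0,-15,0,0,0,64]
    - [1,0,-50,0,0,0,64]
    - [1,0,-85,0,0,0,64]
    - [1,0,-130,0,0,0,64]

```text
clock: 40.0
tcp_pos: [0.616, 0.024, 0.1667]
orientation: [-2.33, -2.107, 0.002]
contact_force: [0.8, 0.4, 0.7]
grip_width: 0.0638
gripper_force: 0.0
```

Call:
step_arm:
  moves:
    - [0,0,-10,0,0,0,64]
    - [0,0,-10,0,0,0,64]
    - [0,0,-10,0,0,0,64]

```text
clock: 40.3
tcp_pos: [0.6162, 0.0244, 0.1748]
orientation: [-2.329, -2.107, 0.001]
contact_force: [-0.2, -0.3, -0.9]
grip_width: 0.064
gripper_force: 0.0
```

```bash
python3 chk.py; python3 wr.py t9 top; python3 g.py 616 22 170 -5.6; python3 - <<'E'
from h import *
f=pickle.load(open('t9.pkl','rb'));cv2.imwrite('pics/t9c.png',cv2.resize(f['image'][130:290,270:500,::-1],None,fx=3.4,fy=3.4))
E
```

```text
tan ((523.94384765625, -19.640485763549805), 27.594993591308594) 0.06715762325924314 tilt [-0.01119659 -0.00635414]
black ((530.0302734375, 46.56941604614258), 23.11235237121582) 0.05517255721958746 tilt [-0.00750351 -0.00987154]
brush ((618.2476196289062, 21.681903839111328), (89.85724639892578, 51.277618408203125), 84.09395599365234) 0.049116171276012865 tilt [-0.00150395 -0.003988  ]
t40.4 tcp [615.8  24.3 173.7] yaw -5.7 w63.9 F [ 0.1 -0.5  0.2] shift [-2.3  0.5  3.7] turn [-0.003  0.001 -0.002]
```

View pics/t9c.png

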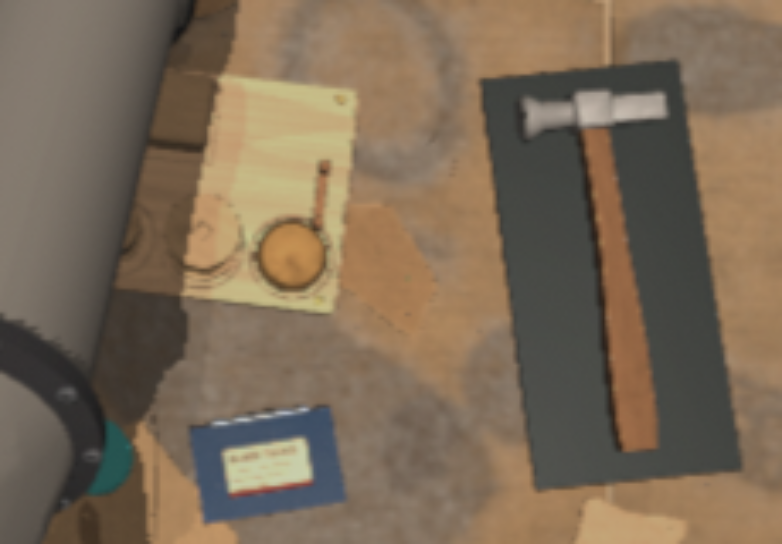

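```bash
python3 -c "
from bench import r
print(r.hand_in())"
```

```text
the job is handed in; nothing more can be done
None
```

The hammer lies along the middle of the mat with its head at the far end, and both spools and the brush are back in their own wells and recess. I handed the job in at about 40 s; no verdict was shown.

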